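# Lower the desk lamp by one hole

## Robot

A 6-joint arm with a two-finger parallel gripper is mounted at the origin on the work surface. World frame = base frame: x ahead of the robot, y to its left, z up, the work surface at z = 0. Lengths are in m, angles in rad, forces in N, time in s.
With the tool pointing down it reaches from about 0.25 to 0.775 m from the base axis. Payload 4 kg.
Tool frame: the origin (TCP) lies midway between the tips of the shut fingers; the grasp point (between the pads) lies 19 mm behind it (manip.tcp_to_grasp is the distance from the TCP to the grasp point, in m); x points along the fingers, y is the direction in which the jaws open and shut, and the axes are right-handed (so a half turn about x gives the same grasp; the last joint's range is limited). The gripper opens to 94 mm and grips with 3 to 60 N. Pads are 16 mm wide; open, the fingers measure 119 mm over their backs; the gripper's body (75 mm by 177 mm) begins 78 mm behind the grasp point.
Start: joints at [-1.282, 0.087, 1.371, -0, 1.684, -0.103], TCP at [0.21, -0.508, 0.206] pointing down, gripper open.
Joint ranges: [-3.1, 3.1], [-0.76, 2.03], [0.27, 2.55], [-1.08, 4.22], [0.17, 2.65], [-2.57, 2.57]. Speed limits (rad/s): [2.79, 2.79, 3.14, 3.14, 3.14, 3.14].

## Interface

Orientations are given as a unit quaternion [x, y, z, w].
In Python, from station import manip, imaging gives the robot as it stands. The module is installed in compiled form; this text tells all that it offers.
- The arm moves only by the tool send_rows, never from a script. Its argument "moves" is text: rows parted by semicolons, each of 7 numbers parted by spaces: the opening, from 0 (shut) to 1 (fully open), then the shift along the tool's x, y, z in m, then the turn, a rotation vector about the tool's x, y, z in degrees. A call has 1 to 12 rows; each row is the pose to reach, as a shift and turn from the pose measured when the call began, along the tool's axes at that moment; what a row does not reach only later rows make up. A row lasts 1/10 s, in which the tool goes at most 50 mm and 8.59 degrees, less where a joint would pass 70% of its speed; a pose out of reach is approached as far as the arm can. A call with a gripper value outside its range is refused whole. The fingers move at their own pace and stop on an object; the grip force is fixed at half the most. Time passes only in rows, so rows that repeat a pose let the fingers close. It gives the time, the measured TCP pose, the force and the opening at its end, in the units of the state.
- manip.read_state(): the state, without advancing time (a new reading comes with each control period).
- imaging.grab_frame(name): name is "side" or "top" or "wrist"; returns (picture, depth): 384x512x3 uint8, blue, green, red; 384x512 float32, m along the optical axis (not along the pixel's ray), 0 where there is no reading.
- imaging.calibration(name): a dict with "fx", "fy", "cx", "cy" (pixels), "k1" (the pictures are not rectified: a ray, as slopes to the right and down, at radius r is drawn at 1 + k1 r^2 times it, then the intrinsics apply), "world_from_camera" (4x4, takes a point from camera to world coordinates). Camera axes: x right, y up, looking along -z (the intrinsics and any distortion apply to the point x, -y, -z); pixel columns grow to the right and rows downward; lengths in m; the calibration is good to about 2 mm. A picture is of the moment at which its call begins: read the wrist's pose just before it. calibration takes no time and is no camera call; for the wrist camera it gives the pose at the moment of the call.
- manip.finish_job(): hands the job in, once; it reports no verdict.
The state is a dict: "time": time; "joints": joint angles; "dq": joint speeds; "tau": joint torques, N m; "tcp_pos": TCP position; "ee_rot": TCP orientation; "contact_force": force on the tool from outside, world axes, zero at the start; "torque": the same for the moment, N m; "grip_width": finger opening in m.
Only numpy, scipy, OpenCV 4.12 (cv2) and the standard library are available. Lean on these libraries where they do the work, as an engineer would, in place of code of your own. Each camera call takes 0.05 s, during which the arm holds its last target. There are 200 camera calls.

## Task

Lower the desk lamp by exactly one hole: squeeze in the sprung button on its collar, slide the collar down off the top hole, and let the catch click into the very next hole so that the button pops fully out again. How far down that hole lies differs between stands, so feel for it: never force the stand on once its catch is in a hole, do not run past the next hole, and leave the mug, the bottle and the module tray where they are.

Things in the scene. Friction and masses are not known exactly. Their poses are not given: they have to be found in the camera images.
- lamp_head (a joint): how far the lamp's sliding part has been lowered, m: 0 at the start, in the top hole; grows downward. The next hole lies anywhere from 0.030 to 0.048, unlike from stand to stand; the others follow 0.030 apart. The catch enters a hole only within 0.75 mm of its middle, then blocks both ways. The slide rubs with 5 N (6 N with the catch riding between holes) and weighs about 200 g: it stays where left
- head_top (a point): centre of the flat top of the lamp's white square collar (36 x 36 mm, 42 mm high, sides along this frame's x and y, z up), 240 to 255 mm above the desk at the start. Below it a 30 mm square sleeve runs 70 mm down over the round post. A 12 mm rod and a lamp disc 96 mm across reach 203 mm out along +x, no part of them higher than 45 mm under this point
- lamp_button: round grey sprung button, 16 mm across, on the collar's -y side (axes as head_top), 22 mm below the collar's top. Origin: centre of its outer face, at rest 24 mm from the collar's mid-plane and 6 mm out of its face. Pressed along +y: starts at 2.4 N, flush at 5 N; 4 mm in frees the catch. Let go between holes, it stays about 4 mm sunk; in a hole it pops fully out
- lamp_post: fixed upright round aluminium post, 18 mm across, drilled through along y with four holes in a column (7.5 mm high), the top one hidden in the sleeve; the sliding part rides on it. Origin on its axis at the underside of the base, z up
- lamp_base: fixed round white base of the lamp, 124 mm across, its top 20 to 30 mm above the desk; origin on the post's axis at its underside, x and y as those of head_top
- module_tray: loose wooden tray, 85 x 130 x 30 mm, with memory modules, standing beyond the lamp; origin under its centre. Leave it alone
- mug: loose white mug, 80 mm across, 90 mm high, to the left (+y); origin under its centre. Leave it alone
- glue_bottle: loose white bottle, 42 mm across, 85 mm high, to the right (-y); origin under its centre. Leave it alone
- catch (a point): tip of the catch, hidden in the sleeve 65 mm below the button and one piece with it; it enters the post's holes from the post's +y side and is drawn out as the button goes in

How it is judged:
On the way, in this order (a step that is already met when the one before it is completed fails the run):
1. the button is pressed in by 5 mm or more while the lamp is still at the top hole (y of lamp_button in the frame of head_top above -0.019 m and value of joint lamp_head below 0.005 m), for 0.02 s.
2. the collar has been slid down off the top hole, between the holes (value of joint lamp_head between 0.006 and 0.028 m), for 0.02 s.
At the end, for the whole second after the job is handed in: The sliding part is caught in the next hole (28.5 to 49.5 mm lower than the top hole, wherever that hole lies), with the button popped out again (sunk by less than 1.5 mm, which only a hole allows) (value of joint lamp_head between 0.0285 and 0.0495 m and y of lamp_button in the frame of head_top below -0.0225 m); the robot touches nothing.
It fails at once if the catch is forced against the edge of a hole with more than 30 N (contact force between lamp_button and lamp_post above 30 N).
It fails at once if the lamp runs past the next hole (more than 54 mm below the top hole) (value of joint lamp_head above 0.054 m).
It fails at once if the mug is moved by more than 20 mm (distance of mug from where it was at the start of the episode above 0.02 m).
It fails at once if the bottle is moved by more than 20 mm (distance of glue_bottle from where it was at the start of the episode above 0.02 m).
It fails at once if the module tray is moved by more than 20 mm (distance of module_tray from where it was at the start of the episode above 0.02 m).
It also fails if it takes over 38 s, if anything falls off the work surface, if the arm or the gripper's body presses on something with over 40 N, if the wrist force passes 120 N, or if a joint passes its speed limit or range.

## Working session

There is one attempt and no reset: what is moved stays moved. The work goes in short steps, Python scripts to look and compute and a tool call to move; the robot and the scene stay as the last step left them, time stands still between calls to the robot, and variables do not carry over. Pictures are saved under pics/ and viewed, about 8 in all and at most 12, crops included, and the job is handed in when it is done.

Besides the shell and the picture viewer there is one more tool, called after "Call:" as name(argument=value, ...) on one line, values as JSON. send_rows: Moves the arm, as the interface text tells. Its arguments: {"type":"object","properties":{"moves":{"type":"string"}},"required":["moves"]}

```bash
mkdir -p pics
cat > h.py <<'E'
import numpy as np, cv2
from station import manip, imaging
from scipy.spatial.transform import Rotation as R
def cloud(n):
    c=imaging.calibration(n); im,d=imaging.grab_frame(n)
    v,u=np.mgrid[0:384,0:512].astype(np.float32)
    K=np.array([[c['fx'],0,c['cx']],[0,c['fy'],c['cy']],[0,0,1.]])
    p=cv2.undistortPoints(np.stack([u.ravel(),v.ravel()],1).reshape(-1,1,2),K,np.array([c['k1'],0,0,0.])).reshape(384,512,2)
    P=np.stack([p[...,0]*d,-p[...,1]*d,-d],-1)
    W=np.array(c['world_from_camera']); P=P@W[:3,:3].T+W[:3,3]; P[d==0]=np.nan
    return im,P
E
python3 - <<'E'
from h import *
s=manip.read_state(); print({k:np.round(v,3) for k,v in s.items()})
ims=[]
for n in("top","side"):
    im,P=cloud(n); np.save(n+'.npy',P); cv2.imwrite(n+'.png',im); ims.append(im)
    print(n,np.round(imaging.calibration(n)['world_from_camera'],3).tolist(), imaging.calibration(n)['fx'])
cv2.imwrite('pics/a.png',ims[0]);cv2.imwrite('pics/b.png',ims[1])
E
```

```text
{'time': np.float64(0.0), 'joints': array([-1.282,  0.088,  1.372, -0.   ,  1.684, -0.103]), 'dq': array([ 0.001, -0.001, -0.002,  0.001,  0.   ,  0.002]), 'tau': array([ 0.0000e+00, -3.4017e+01, -3.0243e+01,  7.2000e-02,  3.3000e-02,
       -0.0000e+00]), 'tcp_pos': array([ 0.21 , -0.508,  0.204]), 'ee_rot': array([-0.693, -0.138,  0.694, -0.137]), 'contact_force': array([-0.834, -0.385,  0.149]), 'torque': array([0.014, 0.055, 0.003]), 'grip_width': np.float64(0.094)}
top [[-0.017, 0.998, -0.056, 0.562], [-1.0, -0.017, 0.003, 0.026], [0.002, 0.056, 0.998, 0.948], [0.0, 0.0, 0.0, 1.0]] 359.36098993224084
side [[-0.944, 0.248, -0.217, 0.41], [-0.329, -0.683, 0.652, 0.67], [0.013, 0.688, 0.726, 0.9], [0.0, 0.0, 0.0, 1.0]] 420.54177454921097
```

View pics/a.png

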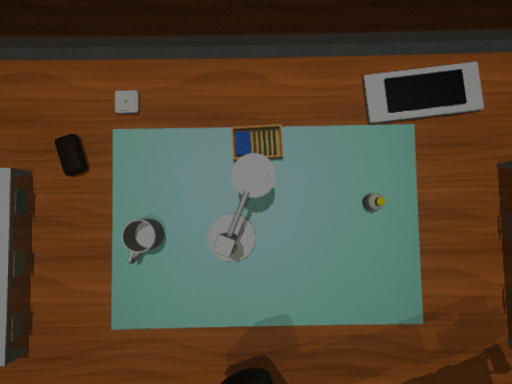

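View pics/b.png

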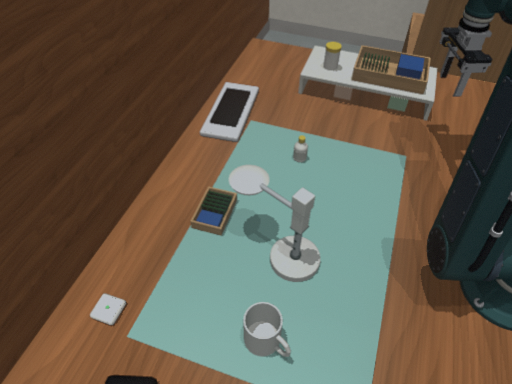

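The top view shows the collar at about (224,242), the disc at (253,175), the mug at (140,236) and the bottle at (375,202). The side view shows the collar at (303,205). Next I'll measure the collar, disc and obstacles.

Run:
```python
from h import *
P=np.load('top.npy'); z=P[...,2]
v,u=np.mgrid[0:384,0:512]
m=(z>0.225)&(abs(u-230)<40)&(abs(v-230)<50)
Q=P[m]; print('collar',m.sum(),np.nanmedian(Q,0),Q.min(0),Q.max(0))
r=cv2.minAreaRect((Q[:,:2]*1000).astype(np.float32)); print(r)
m=(np.hypot(u-253,v-175)<20); print('disc',np.nanmedian(P[m],0)); 
m2=(z>.06)&(np.hypot(u-253,v-175)<40)&(v<200); print(cv2.minEnclosingCircle((P[m2][:,:2]*1000).astype(np.float32)), np.nanmedian(z[m2]))
mb=(z>0.015)&(z<.04)&(np.hypot(u-232,v-238)<32)
print('base',cv2.minEnclosingCircle((P[mb][:,:2]*1000).astype(np.float32)),np.nanmedian(z[mb]))
for n,a,b in(('mug',140,236),('bottle',375,202)):
    k=(np.hypot(u-a,v-b)<25)&(z>.03); print(n,np.nanmedian(P[k],0),np.nanmax(z[k]))
S=np.load('side.npy'); q=S[(S[...,2]>.225)&(abs(u-303)<30)&(abs(v-205)<30)]
print('side collar',len(q),np.median(q,0),q.min(0),q.max(0),cv2.minAreaRect((q[q[:,2]>q[:,2].max()-.008][:,:2]*1000).astype(np.float32)))
```

```text
collar 400 [0.49720114 0.08568572 0.24461472] [0.47516016 0.06325142 0.22613562] [0.52133068 0.10915386 0.24859503]
((496.88995361328125, 85.03150939941406), (42.5827522277832, 37.90507888793945), 67.07706451416016)
disc [0.63945863 0.02911522 0.19570269]
((636.2000732421875, 29.42383575439453), 53.291412353515625) 0.1946148408419882
base ((497.6891784667969, 87.7679443359375), 63.01536560058594) 0.022635093919066485
mug [0.50622007 0.32022943 0.07154969] 0.0939506525298075
bottle [ 0.58314336 -0.26741788  0.05915097] 0.08837763719782499
side collar 360 [0.4973524  0.0947158  0.24574086] [0.47627298 0.0642623  0.22512798] [0.52050942 0.11060511 0.24983646] ((498.47137451171875, 87.45707702636719), (38.4637336730957, 35.694908142089844), 68.50238037109375)
```

```bash
cat >> h.py <<'E'
def rel(pos,yaw=-22.2,flip=False):
    s=manip.read_state(); Rc=R.from_quat(s['ee_rot'])
    a=np.radians(yaw); y=np.array([-np.sin(a),np.cos(a),0])*(-1 if flip else 1); x=np.array([0,0,-1.])
    Rt=R.from_matrix(np.stack([x,y,np.cross(x,y)],1))
    d=Rc.inv().apply(np.array(pos)-s['tcp_pos']); w=np.degrees((Rc.inv()*Rt).as_rotvec())
    print('shift',np.round(d,4),'turn',np.round(w,2)); return d,w
def st():
    s=manip.read_state(); print(*(np.round(s[k],4) for k in('time','tcp_pos','joints','contact_force','grip_width')))
E
python3 - <<'E'
from h import *
print(np.round(R.from_quat(manip.read_state()['ee_rot']).as_matrix(),3))
rel([.4975,.0865,.30]); rel([.4975,.0865,.30],flip=True)
E
```

```text
[[-0.001  0.382 -0.924]
 [ 0.002 -0.924 -0.382]
 [-1.    -0.002 -0.   ]]
shift [-0.0946 -0.4397 -0.4928] turn [-1.3535e+02 -1.4000e-01  4.0000e-02]
shift [-0.0946 -0.4397 -0.4928] turn [4.465e+01 3.000e-02 1.100e-01]
```

Call:
send_rows(moves="1 -0.095 -0.15 -0.17 -45 0 0;1 -0.095 -0.22 -0.24 -90 0 0;1 -0.095 -0.44 -0.493 -135 0 0;1 -0.095 -0.44 -0.493 -135 0 0;1 -0.095 -0.44 -0.493 -135 0 0;1 -0.095 -0.44 -0.493 -135 0 0;1 -0.095 -0.44 -0.493 -135 0 0;1 -0.095 -0.44 -0.493 -135 0 0;1 -0.095 -0.44 -0.493 -135 0 0;1 -0.095 -0.44 -0.493 -135 0 0;1 -0.095 -0.44 -0.493 -135 0 0;1 -0.095 -0.44 -0.493 -135 0 0")

```text
time: 1.3
tcp_pos: [0.4675, 0.0263, 0.2926]
ee_rot: [0.322, 0.63, -0.321, 0.63]
contact_force: [0.5, -0.8, -0.1]
grip_width: 0.0937
```

```bash
python3 -c "
from h import *
st();rel([.4975,.0865,.30])"
```

```text
1.3 [0.4675 0.0263 0.2926] [-6.6000e-02 -9.6200e-02  1.3823e+00  1.5000e-03  1.8559e+00 -6.9310e-01] [ 0.4686 -0.7546 -0.0835] 0.0937
shift [-0.0073  0.0596 -0.0311] turn [-31.85  -0.07  -0.05]
```

Call:
send_rows(moves="1 -0.0073 0.0596 -0.031 -32 0 0;1 -0.0073 0.0596 -0.031 -32 0 0;1 -0.0073 0.0596 -0.031 -32 0 0;1 -0.0073 0.0596 -0.031 -32 0 0;1 -0.0073 0.0596 -0.031 -32 0 0;1 -0.0073 0.0596 -0.031 -32 0 0")

```text
time: 1.9
tcp_pos: [0.4974, 0.0864, 0.2996]
ee_rot: [0.137, 0.694, -0.136, 0.693]
contact_force: [0.2, -0.1, 0.5]
grip_width: 0.094
```

Run:
```python
from h import *
st();rel([.4975,.0865,.30])
print(np.round(imaging.calibration('wrist')['world_from_camera'],3).tolist())
im,P=cloud('wrist'); cv2.imwrite('pics/c.png',im); z=P[...,2]
q=P[(z>.235)&(z<.255)]; q=q[np.hypot(q[:,0]-.4975,q[:,1]-.0865)<.04]
if len(q)>5: print(len(q),np.median(q,0),cv2.minAreaRect((q[:,:2]*1000).astype(np.float32)))
```

```text
1.9 [0.4974 0.0864 0.2996] [ 5.8500e-02 -1.2400e-02  1.2889e+00  1.6000e-03  1.8662e+00 -1.1245e+00] [ 0.2133 -0.1136  0.5046] 0.094
shift [-0.0004  0.0002  0.0001] turn [ 0.01 -0.09 -0.05]
[[0.378, -0.896, -0.233, 0.43], [0.926, 0.367, 0.093, 0.114], [0.002, -0.251, 0.968, 0.478], [0.0, 0.0, 0.0, 1.0]]
1705 [0.49679332 0.08857155 0.2445535 ] ((498.4485778808594, 88.13960266113281), (35.943016052246094, 35.15641784667969), 66.88397216796875)
```

View pics/c.png

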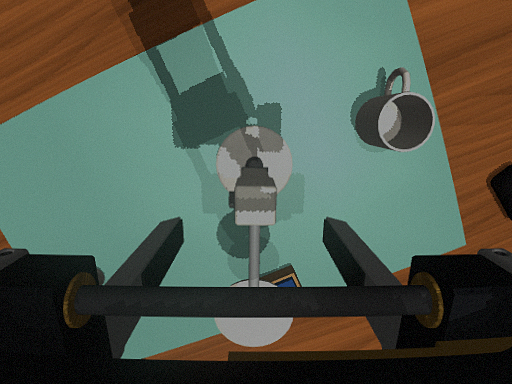

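The wrist view shows the collar at (255,200), with the grey button on its left at (235,200), centred between the fingers. Descending around it.

Call:
send_rows(moves="1 0.03 0.001 0 0 0 0;1 0.06 0.001 0 0 0 0;1 0.09 0.001 0 0 0 0;1 0.0955 0.001 0 0 0 0;1 0.0955 0.001 0 0 0 0;0.6 0.0955 0.001 0 0 0 0;0.6 0.0955 0.001 0 0 0 0")

```text
time: 2.65
tcp_pos: [0.4988, 0.0873, 0.2065]
ee_rot: [0.137, 0.693, -0.135, 0.695]
contact_force: [-1.0, -0.4, 0.3]
grip_width: 0.0811
```

Run:
```python
from h import *
st();rel([.4975,.0875,.204])
im,P=cloud('wrist'); cv2.imwrite('pics/d.png',im)
```

```text
2.65 [0.4988 0.0873 0.2065] [ 6.0300e-02 -1.3100e-02  1.4724e+00  1.5000e-03  1.6791e+00 -1.1228e+00] [-0.9834 -0.3668  0.3059] 0.0811
shift [ 0.0025 -0.0003 -0.0013] turn [-0.01  0.13 -0.16]
```

View pics/d.png

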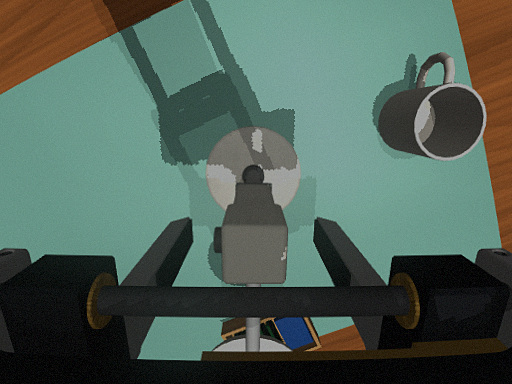

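Call:
send_rows(moves="0.6 0.0025 0 -0.001 0 0 0;0.3 0.0025 0 -0.001 0 0 0;0.3 0.0025 0 -0.001 0 0 0;0.3 0.0025 0 -0.001 0 0 0;0.3 0.0025 0 -0.001 0 0 0;0.3 0.0025 0 -0.001 0 0 0;0.3 0.0025 0 -0.001 0 0 0;0.3 0.0025 0 -0.001 0 0 0;0.3 0.0025 0 -0.001 0 0 0")

```text
time: 3.6
tcp_pos: [0.498, 0.0883, 0.2037]
ee_rot: [0.137, 0.693, -0.135, 0.695]
contact_force: [2.9, 4.4, -0.8]
grip_width: 0.0355
```

Run:
```python
from h import *
st();rel([.4975,.0875,.204])
```

```text
3.6 [0.498  0.0883 0.2037] [ 0.0616 -0.0142  1.4789  0.0025  1.6734 -1.1218] [ 2.8561  4.3595 -0.8143] 0.0355
shift [-0.0003 -0.0009 -0.0002] turn [ 0.02  0.12 -0.21]
```

Width is 35.5 mm, so the button is flush. Sliding down a little.

Call:
send_rows(moves="0.3 0.002 0 0 0 0 0;0.3 0.004 0 0 0 0 0;0.3 0.006 0 0 0 0 0;0.3 0.008 0 0 0 0 0;0.3 0.01 0 0 0 0 0;0.3 0.012 0 0 0 0 0;0.3 0.014 0 0 0 0 0;0.3 0.014 0 0 0 0 0;0.3 0.014 0 0 0 0 0")

```text
time: 4.5
tcp_pos: [0.498, 0.0883, 0.1892]
ee_rot: [0.137, 0.693, -0.135, 0.695]
contact_force: [0.5, 3.8, -0.9]
grip_width: 0.0358
```

Run:
```python
from h import *
st()
im,P=cloud('wrist'); z=P[...,2]
q=P[(z>.215)&(z<.255)]; q=q[np.hypot(q[:,0]-.4985,q[:,1]-.088)<.012]; print(len(q),np.median(q,0))
```

```text
4.5 [0.498  0.0883 0.1892] [ 0.0616 -0.0103  1.5037  0.0024  1.6451 -1.1218] [ 0.4894  3.8458 -0.944 ] 0.0358
1438 [0.49820447 0.08816764 0.23011695]
```

Call:
send_rows(moves="0.8 0 0 0 0 0 0;0.8 0 0 0 0 0 0;0.8 0 0 0 0 0 0;0.8 -0.03 0 0 0 0 0;0.8 -0.055 0 0 0 0 0;0.8 -0.055 0 0 0 0 0;0 -0.055 0 0 0 0 0;0 -0.055 0 0 0 0 0;0 -0.055 0 0 0 0 0;0 -0.055 0 0 0 0 0;0 -0.055 0 0 0 0 0;0 -0.055 0 0 0 0 0")

```text
time: 5.75
tcp_pos: [0.4978, 0.0882, 0.2438]
ee_rot: [0.137, 0.693, -0.135, 0.695]
contact_force: [0.3, -0.6, 0.5]
grip_width: 0.0305
```

Run:
```python
from h import *
st();rel([.498,.088,.231])
im,P=cloud('wrist'); z=P[...,2]
cv2.imwrite('pics/e.png',im)
q=P[(z>.215)&(z<.24)]; q=q[np.hypot(q[:,0]-.4985,q[:,1]-.088)<.025]; print(len(q),np.median(q,0))
```

```text
5.75 [0.4978 0.0882 0.2438] [ 0.0614 -0.0187  1.4045  0.0025  1.7534 -1.1219] [ 0.3397 -0.6019  0.5275] 0.0305
shift [ 0.0128 -0.0001  0.0003] turn [ 0.02  0.06 -0.19]
2380 [0.49541098 0.08899284 0.22987358]
```

View pics/e.png

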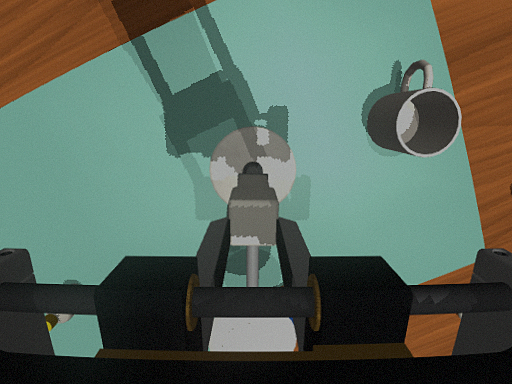

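The fingers are above the collar and still closing (30 mm). The collar top is at 0.230.

Call:
send_rows(moves="0 0 0 0 0 0 0;0 0 0 0 0 0 0;0 0 0 0 0 0 0;0 0.006 0 0 0 0 0;0 0.012 0 0 0 0 0;0 0.014 0 0 0 0 0;0 0.016 0 0 0 0 0;0 0.018 0 0 0 0 0;0 0.02 0 0 0 0 0;0 0.022 0 0 0 0 0")

```text
time: 6.8
tcp_pos: [0.4978, 0.0882, 0.2231]
ee_rot: [0.137, 0.693, -0.135, 0.695]
contact_force: [-1.3, -0.1, 5.7]
grip_width: 0.0003
```

```bash
python3 -c "
from h import *
st()"
```

```text
6.8 [0.4978 0.0882 0.2231] [ 0.0615 -0.0181  1.4445  0.0024  1.7114 -1.1218] [-1.3459 -0.1415  5.7367] 0.0003
```

Call:
send_rows(moves="0 0.001 0 0 0 0 0;0 0.002 0 0 0 0 0;0 0.003 0 0 0 0 0;0 0.004 0 0 0 0 0;0 0.005 0 0 0 0 0;0 0.005 0 0 0 0 0;0 0.005 0 0 0 0 0")

```text
time: 7.5
tcp_pos: [0.4978, 0.0882, 0.2186]
ee_rot: [0.137, 0.693, -0.135, 0.695]
contact_force: [-1.0, -0.1, 5.4]
grip_width: 0.0006
```

Call:
send_rows(moves="0 0.0005 0 0 0 0 0;0 0.001 0 0 0 0 0;0 0.0015 0 0 0 0 0;0 0.002 0 0 0 0 0")

```text
time: 7.9
tcp_pos: [0.4978, 0.0882, 0.2168]
ee_rot: [0.137, 0.693, -0.135, 0.695]
contact_force: [-1.7, 0.6, 4.8]
grip_width: 0.0009
```

Call:
send_rows(moves="0 0.0005 0 0 0 0 0;0 0.001 0 0 0 0 0;0 0.0015 0 0 0 0 0")

```text
time: 8.2
tcp_pos: [0.4978, 0.0882, 0.2155]
ee_rot: [0.137, 0.693, -0.135, 0.695]
contact_force: [-0.3, -0.2, 5.2]
grip_width: 0.0005
```

Call:
send_rows(moves="0 0.0005 0 0 0 0 0;0 0.001 0 0 0 0 0;0 0.0015 0 0 0 0 0")

```text
time: 8.5
tcp_pos: [0.4978, 0.0882, 0.2143]
ee_rot: [0.137, 0.692, -0.135, 0.695]
contact_force: [-1.5, 0.5, 5.6]
grip_width: 0.0006
```

Call:
send_rows(moves="0 0.0005 0 0 0 0 0;0 0.001 0 0 0 0 0;0 0.0015 0 0 0 0 0")

```text
time: 8.8
tcp_pos: [0.4978, 0.0882, 0.213]
ee_rot: [0.137, 0.692, -0.135, 0.695]
contact_force: [-1.6, -0.1, 5.5]
grip_width: 0.0007
```

Call:
send_rows(moves="0 0.0005 0 0 0 0 0;0 0.001 0 0 0 0 0;0 0.0015 0 0 0 0 0")

```text
time: 9.1
tcp_pos: [0.4978, 0.0882, 0.2117]
ee_rot: [0.137, 0.692, -0.135, 0.695]
contact_force: [-1.7, 0.2, 5.2]
grip_width: 0.0006
```

Call:
send_rows(moves="0 0.0005 0 0 0 0 0;0 0.001 0 0 0 0 0;0 0.0015 0 0 0 0 0")

```text
time: 9.4
tcp_pos: [0.4978, 0.0882, 0.2103]
ee_rot: [0.137, 0.692, -0.135, 0.695]
contact_force: [-0.4, 0.4, 4.7]
grip_width: 0.0005
```

Call:
send_rows(moves="0 0.0005 0 0 0 0 0;0 0.001 0 0 0 0 0;0 0.0015 0 0 0 0 0")

```text
time: 9.7
tcp_pos: [0.4978, 0.0882, 0.2083]
ee_rot: [0.137, 0.692, -0.135, 0.695]
contact_force: [-0.3, -0.4, 2.4]
grip_width: 0.0006
```

Force fell to 2.4 N, which suggests the catch has dropped in. One small probe step to check.

Call:
send_rows(moves="0 0.0005 0 0 0 0 0;0 0.001 0 0 0 0 0")

```text
time: 9.9
tcp_pos: [0.4979, 0.0882, 0.2077]
ee_rot: [0.137, 0.692, -0.135, 0.695]
contact_force: [-2.0, -0.4, 6.8]
grip_width: 0.0005
```

Run:
```python
from h import *
st()
im,P=cloud('wrist'); cv2.imwrite('pics/f.png',cv2.resize(im[100:300,150:360],None,fx=3,fy=3))
```

```text
9.9 [0.4979 0.0882 0.2077] [ 0.0616 -0.0166  1.4734  0.0023  1.6798 -1.1218] [-2.0387 -0.4437  6.7935] 0.0005
```

View pics/f.png

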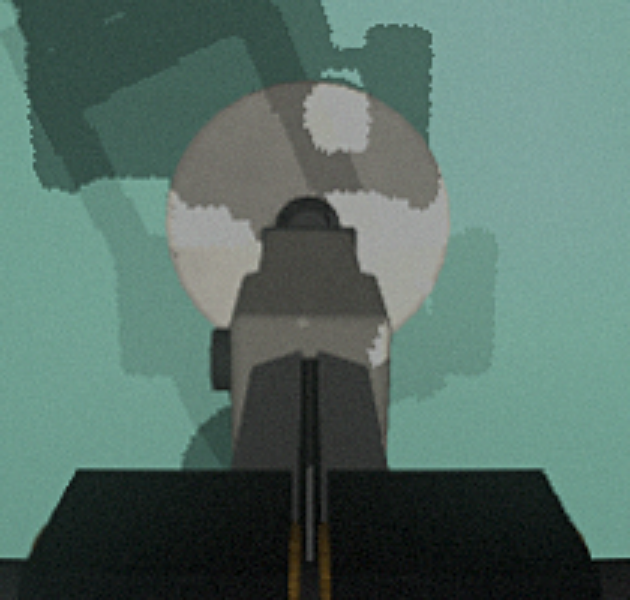

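In the crop, the button's left edge is at x=211 and the collar face at x=232. That is about 5 mm of protrusion, the same apparent amount as at rest in the earlier view, so the button has popped out. Backing off and checking.

Call:
send_rows(moves="0 -0.02 0 0 0 0 0;0 -0.06 0 0 0 0 0;0 -0.1 0 0 0 0 0;0 -0.1 0 0 0 0 0;0 -0.1 0 0 0 0 0;0 -0.1 0 0 0 0 0")

```text
time: 10.55
tcp_pos: [0.4969, 0.0879, 0.3055]
ee_rot: [0.137, 0.694, -0.135, 0.694]
contact_force: [-0.2, -0.5, 0.4]
grip_width: 0.0004
```

Run:
```python
from h import *
st()
im,P=cloud('wrist'); z=P[...,2]; cv2.imwrite('pics/g.png',cv2.resize(im[130:250,180:330],None,fx=4,fy=4))
q=P[(z>.195)&(z<.225)]; q=q[np.hypot(q[:,0]-.4985,q[:,1]-.088)<.012]; print(len(q),np.median(q,0))
im,P=cloud('top'); z=P[...,2]; v,u=np.mgrid[0:384,0:512]
for n,a,b in(('mug',140,236),('bottle',375,202)):
    k=(np.hypot(u-a,v-b)<25)&(z>.03); print(n,np.nanmedian(P[k],0))
```

```text
10.55 [0.4969 0.0879 0.3055] [ 0.0611 -0.0137  1.2785  0.0023  1.8753 -1.1218] [-0.2317 -0.5087  0.4148] 0.0004
434 [0.49847371 0.08793212 0.20723654]
mug [0.53058828 0.16099578 0.44561275]
bottle [ 0.58307405 -0.26726452  0.05880844]
```

View pics/g.png

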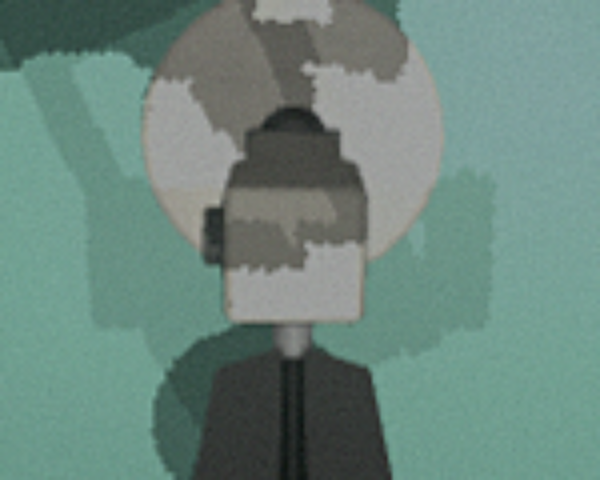

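The button stands out on the left (x 204 to 224), again about 5 mm. The collar top is at 0.207, so it is about 37 mm lower. The arm is clear, so I'm handing in.

```bash
python3 -c "
from h import *
print(manip.finish_job())"
```

```text
the job is handed in; nothing more can be done
None
```

The lamp now sits one hole lower, and I handed the job in at about 10.7 s of the 38 s allowed. No verdict was reported.

- **What I did:** I gripped the collar across its button until it was flush (width 35.5 mm) and slid it down about 14.5 mm. Then I released it and pushed on the collar top with shut fingers, in steps of about 0.5 mm. The force stayed near 5 N until it dropped to 2.4 N as the catch clicked in. One small 1 mm probe then moved it only 0.6 mm, with the force at 6.8 N.
- **Final position:** With the arm about 100 mm clear, the collar top measured 0.207 m, down from 0.2445 m. That is about 37 mm lower, within the 28.5 to 49.5 mm window.
- **Button:** It sticks out about 5 mm in the wrist picture, similar to how it looked at rest before the press.
- **Neighbouring items:** The bottle had not moved (under 1 mm change). My last mug measurement failed because the arm covered it in the top view, and I did not re-measure the tray. The tool stayed well clear of both.

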